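Weigh out an order of bread rolls on the two-pan balance

ROBOT

A 6-joint arm with a two-finger parallel gripper is mounted at the origin on a cart in front of the work surface, level with it; the furniture and walls round the work are solid. World frame = base frame: x ahead of the robot, y to its left, z up, the work surface at z = 0. Lengths are in m, angles in degrees, forces in N, time in s.
With the tool pointing down it reaches from about 0.275 to 0.85 m from the base axis. Payload 19 kg.
Tool frame: the origin (TCP) lies at the centre of the arm's flange, where the gripper is bolted on; the fingertips stand 173 mm ahead of it and the grasp point (between the pads) lies 155 mm ahead of it; z points along the fingers, y is the direction in which the jaws open and shut (so a half turn about z gives the same grasp; the last joint's range is limited). The gripper opens to 85 mm and grips with 20 to 120 N. Pads are 22 mm wide; open, the fingers measure 114 mm over their backs; the gripper's body (76 mm by 85 mm) begins 54 mm behind the grasp point. The pads swing forward as they close: fully open they stand 13 mm farther back than shut.
Start: joints at [-74.943, 8.623, 82.357, -0, 89.026, -7.678], TCP at [0.222, -0.53, 0.405] pointing down, gripper open.
Joint ranges: [-160.23, 160.23], [-39.13, 120.54], [6.94, 153.29], [-79.49, 259.48], [9.18, 160.14], [-161.06, 161.06]. Speed limits (degrees/s): [108.29, 108.29, 127.2, 172.46, 172.46, 172.46].

INTERFACE

Orientations are given as [roll, pitch, yaw] about the fixed x, y, z axes, in that order (R = Rz(yaw) Ry(pitch) Rx(roll)).
In Python, from workcell import sensors, imaging, robot gives the robot as it stands. The module is installed in compiled form; this text tells all that it offers.
- The arm moves only by the tool servo_tool, never from a script. Its argument "plan" is one flat list of numbers, 5 for each row, row after row: the shift along the tool's x, y, z in m, then the turn about the tool's z in rad, then the gripper command: -1 is shut, 1 is fully open, values between are in proportion. A call has 1 to 12 rows; each row is the pose to reach, as a shift and turn from the pose commanded when the call began, along the tool's axes at that moment; what a row does not reach only later rows make up. A row lasts 1/8 s, in which the tool goes at most 62.5 mm and 10.7 degrees, less where a joint would pass 70% of its speed; a pose out of reach is approached as far as the arm can. A call with a gripper value outside its range is refused whole. The fingers move at their own pace and stop on an object; the grip force is fixed at half the most. Time passes only in rows, so rows that repeat a pose let the fingers close. It gives the time, the measured TCP pose, the force and the opening at its end, in the units of the state.
- sensors.observe(): the state, without advancing time (a new reading comes with each control period).
- imaging.get_image(name): name is "side" or "top"; returns the picture (400x640x3 uint8, blue, green, red); there is no depth.
- imaging.camera_model(name): a dict with "K" (3x3 intrinsics, pixels), "k1" (the pictures are not rectified: a ray, as slopes to the right and down, at radius r is drawn at 1 + k1 r^2 times it, then the intrinsics apply), "R" (3x3) and "t" (3): a world point X has camera coordinates R X + t. Camera axes: x right, y down, z forward; pixel columns grow to the right and rows downward; lengths in m; the calibration is good to about 2 mm. A picture is of the moment at which its call begins. camera_model takes no time and is no camera call.
- robot.close_job(): hands the job in, once; it reports no verdict.
The state is a dict: "time_s": time; "joints": joint angles; "dq": joint speeds; "joint_efforts": joint torques, N m; "tcp_pos": TCP position; "eef_rot": TCP orientation; "contact_force": force on the tool from outside, world axes, zero at the start; "wrist_torque": the same for the moment, N m; "grip_width": finger opening in m.
Only numpy, scipy, OpenCV 4.12 (cv2) and the standard library are available. Lean on these libraries where they do the work, as an engineer would, in place of code of your own. Each camera call takes 0.05 s, during which the arm holds its last target. There are 200 camera calls.

TASK

Weigh out the customer's order of bread rolls: put every brass weight that stands on the counter onto the dark plate of the balance, open the flap of the bread bin, and move rolls from the bin to the white tray until the beam is level. Leave the rolls that are not needed in the bin, shut the flap fully again, and do not disturb the jam jar, the price stand or the tape roll.

Things in the scene. Friction and masses are not known exactly. Their poses are not given: they have to be found in the camera images.
- beam (a joint): tilt of the balance's beam, shown by a red needle on the tower between the pans (level: upright, on the green mark). 0 = level, positive when the weights plate (+y end) is down; stops at -0.15 and +0.15 rad. Spring-centred linkage, pans stay horizontal; wherever things lie on a pan, 100 g more on one side tips it about 0.08 rad (pan sinks 10 mm).
- balance: cream two-pan counter balance, fixed to the counter, housing 110 x 330 mm, 51 mm high; origin on the counter under its middle, +y axis along the beam towards the weights plate, +x away from the robot at yaw 0. The tower in the middle is 45 x 52 mm and 145 mm high.
- plate_top (a point): centre of the upper face of the weights plate, a flat dark grey pan 150 mm (x) x 180 mm (y) with a 6 mm rim (4 mm thick), 130 mm to the balance's +y side of its middle; face 82 mm above the counter when level.
- tray_top (a point): centre of the upper face of the roll tray, a white pan 190 mm (x) x 180 mm (y) with an 8 mm rim (4 mm thick), 130 mm to the balance's -y side of its middle; face 82 mm above the counter when level.
- bin: wedge-shaped wooden bread bin, fixed, 144 mm deep (x) x 336 mm wide (y); origin on the counter under its middle, +x to its back. Inside floor 12 mm above the counter, x -66 to 68 mm, y -160 to 160 mm; back wall 66 mm high (open slot above it); 8 mm side walls slope from 4 mm high in front to 118 mm at the back. The rolls stand in a row on its floor and come out upwards once the flap is open.
- flap (a joint): angle of the bin's clear, wood-bordered flap, 170 mm long, hinged along the bin's bottom front edge. 0 = shut, lying back 0.70 rad above horizontal on the side walls; grows as the flap is pulled up and forward towards the robot and down; stops at 1.3 rad, leaning forward past the vertical. Stiff hinge (about 2 N at the handle): it stays where it is left.
- flap_hinge (a point): middle of the flap's hinge line, 66 mm in front of the bin's origin and 14 mm above the counter; hinge line along the bin's y axis.
- flap_handle (a point): middle of the flap's handle, a round steel bar 12 mm thick, 140 mm long along the bin's y axis, 38 mm beyond the flap's free edge, on two thin arms. It moves on a circle of 208 mm about the hinge line: with the flap at angle a it lies in the direction 0.72 rad + a above the bin's +x axis. It can be pinched from above all the way.
- jam_jar: bystander: jar of red jam with a yellow lid, 62 mm wide, 85 mm high, loose; origin under its middle.
- price_card: bystander: small black bent price stand, 47 x 88 x 58 mm, loose; origin under its middle.
- tape_roll: bystander: roll of tan tape lying flat, 96 mm wide, 25 mm high, loose; origin under its middle.
- weight_small_0: 100 g brass weight (may be absent): body 38 mm wide and 34 mm high, on it an 18 mm neck and a round knob 26 mm wide from 46 to 62 mm above the underside; origin at the middle of its underside, z axis up through the knob.
- weight_small_1: 100 g brass weight (may be absent): body 38 mm wide and 34 mm high, on it an 18 mm neck and a round knob 26 mm wide from 46 to 62 mm above the underside; origin at the middle of its underside, z axis up through the knob.
- weight_large: 200 g brass weight (may be absent): body 48 mm wide and 42 mm high, on it an 18 mm neck and a round knob 26 mm wide from 54 to 70 mm above the underside; origin at the middle of its underside, z axis up through the knob.
- roll_0: crusty round brown roll, about 100 g (94 to 106 g), 56 mm wide with upright sides from 8 to 30 mm above its flat underside and a domed top 46 mm high; origin at the middle of its underside, z axis up.
- roll_1: crusty round brown roll, about 100 g (94 to 106 g), 56 mm wide with upright sides from 8 to 30 mm above its flat underside and a domed top 46 mm high; origin at the middle of its underside, z axis up.
- roll_2: crusty round brown roll, about 100 g (94 to 106 g), 56 mm wide with upright sides from 8 to 30 mm above its flat underside and a domed top 46 mm high; origin at the middle of its underside, z axis up.
- roll_3: crusty round brown roll, about 100 g (94 to 106 g), 56 mm wide with upright sides from 8 to 30 mm above its flat underside and a domed top 46 mm high; origin at the middle of its underside, z axis up.
Not all that is in view belongs to the job. What is shaped like the weight_small_0 but green or purple is not meant. Leave any purple look-alike of the weight_large alone.

How it is judged (in metres and radians):
On the way, in this order (a step that is already met when the one before it is completed fails the run):
1. the bin's flap is opened (0.8 rad or more) (value of joint flap above 0.8 rad), for 0.1 s.
2. with all the weights on the dark plate, the beam is level (within 0.035 rad) (x of weight_small_0 in the frame of plate_top between -0.08 and 0.08 m and y of weight_small_0 in the frame of plate_top between -0.095 and 0.095 m and z of weight_small_0 in the frame of plate_top between -0.008 and 0.06 m and x of weight_small_1 in the frame of plate_top between -0.08 and 0.08 m and y of weight_small_1 in the frame of plate_top between -0.095 and 0.095 m and z of weight_small_1 in the frame of plate_top between -0.008 and 0.06 m and x of weight_large in the frame of plate_top between -0.08 and 0.08 m and y of weight_large in the frame of plate_top between -0.095 and 0.095 m and z of weight_large in the frame of plate_top between -0.008 and 0.06 m and value of joint beam between -0.035 and 0.035 rad), for 0.5 s.
At the end, for the whole second after the job is handed in: All present weights rest on the dark plate, the beam is level within 0.035 rad (less than half a roll), every roll lies on the white tray or in the bin, the flap is shut within 0.06 rad, and everything is at rest (all of step 2 and ((x of roll_0 in the frame of tray_top between -0.095 and 0.095 m and y of roll_0 in the frame of tray_top between -0.09 and 0.09 m and z of roll_0 in the frame of tray_top between -0.008 and 0.05 m) or (x of roll_0 in the frame of bin between -0.08 and 0.08 m and y of roll_0 in the frame of bin between -0.165 and 0.165 m and z of roll_0 in the frame of bin between 0.004 and 0.07 m)) and ((x of roll_1 in the frame of tray_top between -0.095 and 0.095 m and y of roll_1 in the frame of tray_top between -0.09 and 0.09 m and z of roll_1 in the frame of tray_top between -0.008 and 0.05 m) or (x of roll_1 in the frame of bin between -0.08 and 0.08 m and y of roll_1 in the frame of bin between -0.165 and 0.165 m and z of roll_1 in the frame of bin between 0.004 and 0.07 m)) and ((x of roll_2 in the frame of tray_top between -0.095 and 0.095 m and y of roll_2 in the frame of tray_top between -0.09 and 0.09 m and z of roll_2 in the frame of tray_top between -0.008 and 0.05 m) or (x of roll_2 in the frame of bin between -0.08 and 0.08 m and y of roll_2 in the frame of bin between -0.165 and 0.165 m and z of roll_2 in the frame of bin between 0.004 and 0.07 m)) and ((x of roll_3 in the frame of tray_top between -0.095 and 0.095 m and y of roll_3 in the frame of tray_top between -0.09 and 0.09 m and z of roll_3 in the frame of tray_top between -0.008 and 0.05 m) or (x of roll_3 in the frame of bin between -0.08 and 0.08 m and y of roll_3 in the frame of bin between -0.165 and 0.165 m and z of roll_3 in the frame of bin between 0.004 and 0.07 m)) and linear speed of each of weight_small_0, weight_small_1, weight_large, roll_0, roll_1, roll_2, roll_3 below 0.03 m/s and value of joint flap below 0.06 rad and velocity of joint beam between -0.05 and 0.05 rad/s); the robot touches nothing.
It fails at once if the jam jar, price stand or tape roll is moved more than 40 mm or tipped over (distance of any of jam_jar, price_card, tape_roll from where it was at the start of the episode above 0.04 m or angle between any of jam_jar, price_card, tape_roll's own z axis and vertical above 0.6 rad).
Of weight_small_0, weight_small_1, weight_large only 2 to 3 are there at a start; the rules pass over those that are not, and their reading is None.
At some moment in a run one of weight_small_0, weight_small_1, weight_large may be knocked a few centimetres aside while the robot is not near it.
Once in a run the grip may slacken for a moment while it holds something.
It also fails if it takes over 210 s, if anything falls off the work surface, if the arm or the gripper's body presses on something with over 40 N, if the wrist force passes 120 N, or if a joint passes its speed limit or range.

## Working session

There is one attempt and no reset: what is moved stays moved. The work goes in short steps, Python scripts to look and compute and a tool call to move; the robot and the scene stay as the last step left them, time stands still between calls to the robot, and variables do not carry over. Pictures are saved under pics/ and viewed, about 12 in all and at most 16, crops included, and the job is handed in when it is done.

Besides the shell and the picture viewer there is one more tool, called after "Call:" in YAML: its name, and indented under it one key for each argument. servo_tool: Moves the arm, as the interface text tells. Its arguments: {"type":"object","properties":{"plan":{"type":"array","items":{"type":"number"}}},"required":["plan"]}

```bash
mkdir -p pics
cat > h.py <<'E'
import numpy as np, cv2, sys
from workcell import sensors, imaging, robot
def grab(n,f=None):
    im=np.array(imaging.get_image(n))
    if f: cv2.imwrite('pics/'+f,im)
    return im
def proj(n,X):
    c=imaging.camera_model(n);R=np.array(c['R']);t=np.array(c['t']);K=np.array(c['K'])
    p=R@np.array(X,float)+t;s=p[:2]/p[2];s=s*(1+c['k1']*(s@s))
    return (K@np.r_[s,1])[:2]
def ray(n,uv):
    c=imaging.camera_model(n);R=np.array(c['R']);t=np.array(c['t']);K=np.array(c['K'])
    d=np.linalg.solve(K,np.r_[uv,1])[:2];s=d.copy()
    for _ in range(30): s=d/(1+c['k1']*(s@s))
    return -R.T@t, R.T@np.r_[s,1]
def plane(n,uv,z):
    o,d=ray(n,uv);return o+d*(z-o[2])/d[2]
def tri(a,b):
    (o1,d1),(o2,d2)=ray('top',a),ray('side',b)
    A=np.c_[d1,-d2];k=np.linalg.lstsq(A,o2-o1,rcond=None)[0]
    p,q=o1+k[0]*d1,o2+k[1]*d2
    return (p+q)/2,np.linalg.norm(p-q)
def st():
    s=sensors.observe();print({k:np.round(s[k],3).tolist() for k in('time_s','joints','tcp_pos','eef_rot','contact_force','grip_width')})
E
python3 - <<'E'
from h import *
st()
for n in('top','side'):
    grab(n,n+'0.png');c=imaging.camera_model(n);print(n,c)
E
```

```text
{'time_s': 0.0, 'joints': [-74.941, 8.652, 82.391, -0.0, 89.026, -7.676], 'tcp_pos': [0.222, -0.53, 0.404], 'eef_rot': [-179.932, -0.009, 22.735], 'contact_force': [-0.612, -0.19, -0.224], 'grip_width': 0.085}
top {'K': array([[479.12064575,   0.        , 318.74603774],
       [  0.        , 479.12064575, 197.89114963],
       [  0.        ,   0.        ,   1.        ]]), 'k1': -0.008233813016808741, 'R': array([[ 0.01346291, -0.99990418,  0.00322286],
       [-0.98823842, -0.01379671, -0.15229736],
       [ 0.15232723, -0.00113459, -0.98832946]]), 't': array([-0.05591728,  0.56313499,  1.34869521])}
side {'K': array([[442.68634594,   0.        , 319.63771314],
       [  0.        , 442.68634594, 200.21518327],
       [  0.        ,   0.        ,   1.        ]]), 'k1': -0.08934548832568867, 'R': array([[ 0.99966873, -0.02551158,  0.00340553],
       [-0.01228969, -0.58939645, -0.80775045],
       [ 0.0226142 ,  0.80744101, -0.58951472]]), 't': array([-0.57375036,  0.05959517,  1.31142717])}
```

View pics/top0.png

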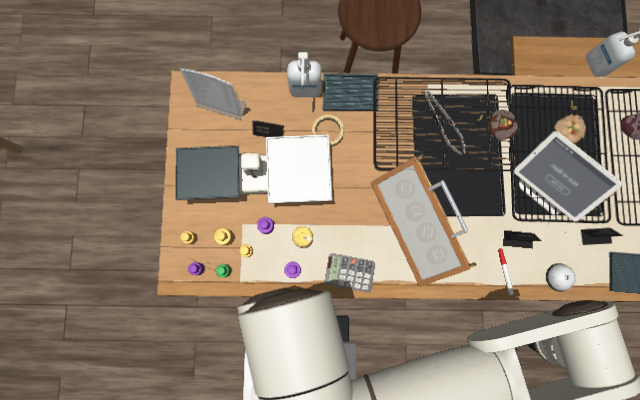

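View pics/side0.png

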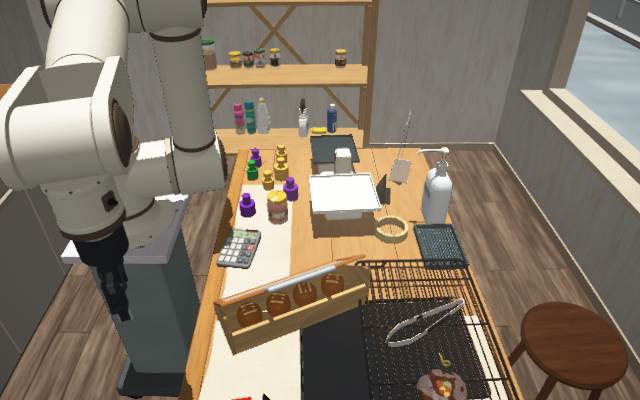

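The top view shows three brass weights at (187,237), (222,236) and (246,250). Purple and green decoys sit at (265,225), (292,269), (195,268) and (223,270), the jar at (302,236), and the card and tape at (267,128) and (328,128). The bin flap spans (373,182)–(468,265), with its handle near (452,208). The side view shows four rolls under the flap.

```bash
cat >> h.py <<'E'
def blobs(im,lo,hi,amin=25,box=None):
    m=cv2.inRange(cv2.cvtColor(im,cv2.COLOR_BGR2HSV),np.array(lo),np.array(hi))
    if box: z=np.zeros_like(m);x0,y0,x1,y1=box;z[y0:y1,x0:x1]=m[y0:y1,x0:x1];m=z
    n,l,s,c=cv2.connectedComponentsWithStats(m)
    return [(c[i].round(1).tolist(),s[i].tolist()) for i in range(1,n) if s[i,4]>=amin],m
E
python3 - <<'E'
from h import *
t=cv2.imread('pics/top0.png');s=cv2.imread('pics/side0.png')
print('yellow top');[print(b) for b in blobs(t,(20,140,110),(34,255,255),15,(165,215,330,290))[0]]
print('yellow side');[print(b) for b in blobs(s,(20,140,90),(34,255,255),15,(225,140,310,230))[0]]
for nm,lo,hi,box in(('white',(0,0,225),(180,30,255),(255,125,345,215)),('dark',(80,20,30),(110,120,110),(165,135,250,210))):
    bl,m=blobs(t,lo,hi,300,box)
    c=max(cv2.findContours(m,0,2)[0],key=cv2.contourArea);r=cv2.minAreaRect(c);b=cv2.boxPoints(r)
    print(nm,r);print(np.array([plane('top',p,.09) for p in b]).round(3).tolist(),plane('top',r[0],.085).round(3))
a=cv2.resize(t[145:295,365:475],None,fx=4,fy=4,interpolation=cv2.INTER_CUBIC)
b=cv2.resize(s[140:225,225:310],None,fx=4,fy=4,interpolation=cv2.INTER_CUBIC)
o=np.zeros((600,800,3),np.uint8);o[:,:440]=a;o[:340,445:785]=b
cv2.imwrite('pics/c1.png',o)
E
```

```text
yellow top
yellow side
([280.7, 146.0], [278, 145, 7, 3, 19])
([280.7, 156.2], [277, 151, 10, 11, 55])
([280.5, 166.6], [274, 163, 14, 7, 57])
([267.0, 172.0], [264, 170, 7, 5, 31])
([267.8, 179.8], [262, 176, 12, 8, 40])
([277.0, 196.2], [268, 190, 18, 14, 164])
white ((291.68438720703125, 168.3721923828125), (65.40208435058594, 75.34320831298828), 87.27368927001953)
[[0.729, 0.144, 0.09], [0.742, -0.071, 0.09], [0.553, -0.082, 0.09], [0.54, 0.129, 0.09]] [0.641 0.03  0.085]
dark ((206.8136749267578, 172.52857971191406), (50.49784851074219, 63.69472885131836), 87.61405944824219)
[[0.693, 0.367, 0.09], [0.703, 0.185, 0.09], [0.558, 0.174, 0.09], [0.548, 0.352, 0.09]] [0.626 0.271 0.085]
```

View pics/c1.png

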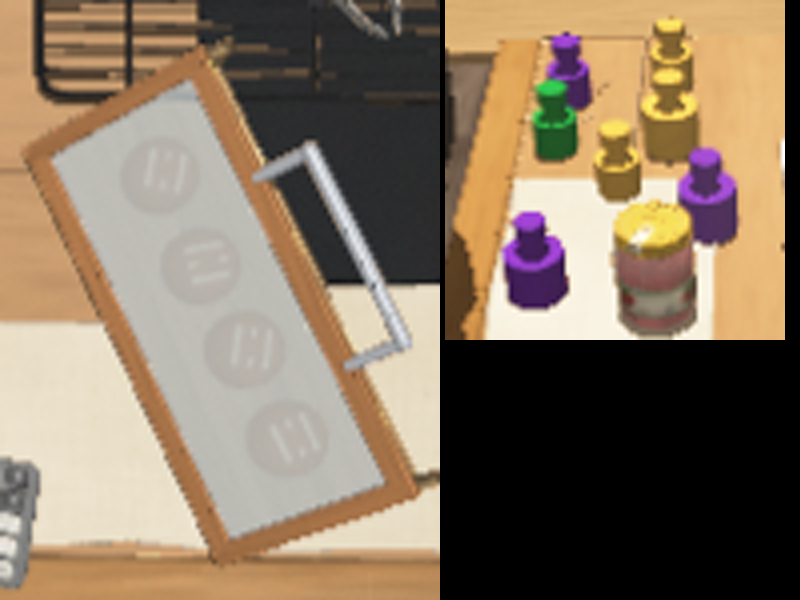

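The crop shows the handle from (442.5,182.5) to (466.3,230.5) and the hinge corners near (371,184) and (419.5,284.5). The side-view weight knobs are at (281,147), (281,161) and (268,173).

Run:
```python
from h import *
t=cv2.imread('pics/top0.png');s=cv2.imread('pics/side0.png')
print(cv2.cvtColor(t,cv2.COLOR_BGR2HSV)[[237,236,250],[187,222,246]].tolist())
print('yellow top');[print(b) for b in blobs(t,(12,110,120),(34,255,255),15,(165,222,330,265))[0]]
h1,h2=[plane('top',p,.151) for p in((442.5,182.5),(466.3,230.5))];print('handle',h1,h2,np.linalg.norm(h1-h2))
g1,g2=[plane('top',p,.02) for p in((371.3,183.8),(419.5,284.5))];print('hinge',g1,g2,np.linalg.norm(g1-g2))
e1,e2=[plane('top',p,.125) for p in((365+205/4,145+45/4),(365+415/4,145+492/4))];print('free edge',e1,e2,np.linalg.norm(e1-e2))
d=(h1-h2)[:2];f=(g1-g2)[:2];print('yaw',np.degrees(np.arctan2(d[1],d[0]))-90,np.degrees(np.arctan2(f[1],f[0]))-90)
hc,gc=(h1+h2)/2,(g1+g2)/2;print(hc,gc,np.linalg.norm((hc-gc)[:2]),'dir',np.degrees(np.arctan2(*(hc-gc)[1::-1])))
for a,b in (((187,236),(281.2,147)),((222,236),(281,160.8)),((246,250),(267.8,173.2))): print(tri(a,b),plane('top',a,.054))
```

```text
[[26, 115, 254], [26, 112, 254], [26, 115, 253]]
yellow top
([204.5, 242.7], [165, 222, 92, 43, 3176])
([303.6, 222.6], [274, 222, 56, 3, 121])
([301.4, 235.9], [293, 227, 20, 20, 271])
handle [ 0.59385259 -0.38094787  0.151     ] [ 0.46512969 -0.44090128  0.151     ] 0.14199999013330045
hinge [ 0.61193339 -0.20366837  0.02      ] [ 0.31931083 -0.34153994  0.02      ] 0.32347571039179157
free edge [ 0.67182302 -0.31683481  0.125     ] [ 0.36693955 -0.45224718  0.125     ] 0.33360222557781655
yaw -65.02598505443558 -64.77213900410108
[ 0.52949114 -0.41092457  0.151     ] [ 0.46562211 -0.27260416  0.02      ] 0.15235416450471656 dir -65.215012177255
(array([0.44703527, 0.3233805 , 0.06152587]), np.float64(0.0007463689983241361)) [0.44719036 0.32537303 0.054     ]
(array([0.44962426, 0.22383363, 0.06485964]), np.float64(0.003637966319130274)) [0.44858683 0.22572823 0.054     ]
(array([0.41092005, 0.15518513, 0.0607583 ]), np.float64(0.002669060026420116)) [0.40988737 0.15597469 0.054     ]
```

Call:
servo_tool:
  plan: [0.055, 0.002, 0, -0.018, 1, 0.11, 0.003, 0, -0.036, 1, 0.165, 0.005, 0, -0.036, 1, 0.22, 0.007, 0.01, -0.036, 1, 0.275, 0.008, 0.03, -0.036, 1, 0.33, 0.009, 0.045, -0.036, 1, 0.33, 0.009, 0.045, -0.036, 1, 0.33, 0.009, 0.045, -0.036, 1]

```text
time_s: 1.1
tcp_pos: [0.53, -0.4111, 0.3593]
eef_rot: [-180.0, 0.0, 24.8]
contact_force: [0.7, 0.6, -0.5]
grip_width: 0.0852
```

```bash
cat >> h.py <<'E'
def to(x,y,z,yaw=None):
    s=sensors.observe();p=np.array(s['tcp_pos']);w=np.radians(s['eef_rot'][2])
    d=np.array([x,y,z])-p;c,n=np.cos(w),np.sin(w)
    turn=0 if yaw is None else -((np.radians(yaw)-w+np.pi/2)%np.pi-np.pi/2)
    print('shift',np.round([c*d[0]+n*d[1],n*d[0]-c*d[1],-d[2],turn],4))
E
python3 - <<'E'
from h import *
st();to(.5295,-.411,.306,24.8);grab('top','t1.png')
i=np.zeros((400,1280,3),np.uint8)
E
```

```text
{'time_s': 1.1, 'joints': [-44.374, 21.047, 72.109, -0.013, 86.893, 20.803], 'tcp_pos': [0.53, -0.411, 0.359], 'eef_rot': [-179.959, 0.029, 24.824], 'contact_force': [0.693, 0.604, -0.454], 'grip_width': 0.085}
shift [-0.0004 -0.0003  0.0533  0.0004]
```

Call:
servo_tool:
  plan: [0, 0, 0.027, 0, 1, 0, 0, 0.053, 0, 1, 0, 0, 0.053, 0, -1, 0, 0, 0.053, 0, -1, 0, 0, 0.053, 0, -1, 0, 0, 0.053, 0, -1, 0, 0, 0.053, 0, -1, 0, 0, 0.053, 0, -1]

```text
time_s: 2.15
tcp_pos: [0.53, -0.4111, 0.3069]
eef_rot: [180.0, -0.0, 24.8]
contact_force: [-1.5, -0.2, 2.0]
grip_width: 0.0102
```

Call:
servo_tool:
  plan: [0, -0.011, -0.0115, 0, -1, 0, -0.0222, -0.0218, 0, -1, 0, -0.0475, -0.04, 0, -1, 0, -0.0752, -0.0543, 0, -1, 0, -0.1048, -0.0643, 0, -1, 0, -0.1355, -0.0697, 0, -1, 0, -0.1666, -0.0706, 0, -1, 0, -0.1975, -0.0667, 0, -1, 0, -0.2275, -0.0583, 0, -1, 0, -0.2373, -0.0544, 0, -1, 0, -0.2373, -0.0544, 0, -1]

```text
time_s: 3.52
tcp_pos: [0.4299, -0.1947, 0.3605]
eef_rot: [-180.0, 0.0, 24.8]
contact_force: [4.1, -4.2, -14.3]
grip_width: 0.0095
```

Run:
```python
from h import *
st()
t=grab('top');s=grab('side')
o=np.zeros((600,800,3),np.uint8);o[:,:]=0
a=cv2.resize(t[145:295,300:500],None,fx=2,fy=2,interpolation=cv2.INTER_CUBIC);o[:300,:400]=a
b=cv2.resize(s[200:400,180:440],None,fx=2,fy=2,interpolation=cv2.INTER_CUBIC)[:300,:];o[300:600,:520]=b
cv2.imwrite('pics/c2.png',o)
```

```text
{'time_s': 3.525, 'joints': [-33.724, -2.658, 99.337, -0.008, 83.336, 31.432], 'tcp_pos': [0.43, -0.195, 0.36], 'eef_rot': [-179.991, 0.014, 24.845], 'contact_force': [4.061, -4.2, -14.299], 'grip_width': 0.01}
```

View pics/c2.png

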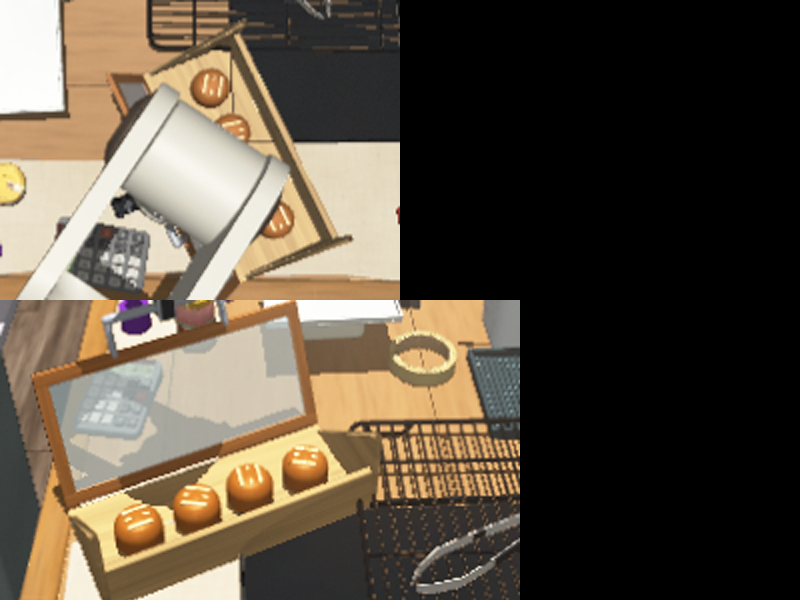

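Call:
servo_tool:
  plan: [0, 0, 0, 0, -0.2, 0, 0, 0, 0, -0.2, 0, 0, -0.04, 0, -0.1, 0.023, -0.046, -0.06, 0, 0.2, 0.047, -0.093, -0.06, 0, 0.3, 0.07, -0.14, -0.06, 0, 0.3, 0.093, -0.185, -0.06, 0, 0.3, 0.117, -0.232, -0.06, 0, 0.3, 0.14, -0.278, -0.04, 0, 0.3, 0.163, -0.325, -0.02, 0, 0.3, 0.187, -0.371, -0.02, 0, 0.3, 0.187, -0.371, 0, 0, 0.3]

```text
time_s: 5.12
tcp_pos: [0.4444, 0.2225, 0.3619]
eef_rot: [-180.0, -0.1, 25.0]
contact_force: [0.6, -0.9, 0.8]
grip_width: 0.0555
```

```bash
cat >> h.py <<'E'
def weights():
    t=grab('top');bl,_=blobs(t,(22,60,215),(32,200,255),8,(165,215,330,290));r=[b for b in bl]
    for c,s in r: print(c,s[2:],plane('top',c,.056).round(3))
    return t
E
python3 - <<'E'
from h import *
st();t=weights();cv2.imwrite('pics/t3.png',t)
for k in ((.447,.323,.06),): to(.447,.323,.30)
print(blobs(cv2.imread('pics/top0.png'),(22,60,215),(32,200,255),8,(165,215,330,290))[0])
E
```

```text
{'time_s': 5.125, 'joints': [17.691, 0.306, 96.269, 0.037, 83.304, 82.671], 'tcp_pos': [0.444, 0.222, 0.362], 'eef_rot': [-179.979, -0.125, 25.016], 'contact_force': [0.593, -0.916, 0.842], 'grip_width': 0.056}
[301.4, 235.7] [19, 19, 250] [ 0.452 -0.     0.056]
[245.3, 255.3] [6, 2, 9] [0.395 0.157 0.056]
shift [ 0.0457 -0.0912  0.0586  0.    ]
[([301.4, 235.7], [293, 227, 19, 19, 248]), ([221.1, 236.0], [214, 229, 16, 15, 148]), ([184.7, 237.4], [181, 233, 11, 10, 57]), ([243.9, 250.3], [240, 245, 10, 12, 72])]
```

Call:
servo_tool:
  plan: [0.023, -0.046, 0.02, 0, 0.3, 0.046, -0.091, 0.04, 0, 0.3, 0.046, -0.091, 0.08, 0, 0.3, 0.046, -0.091, 0.08, 0, 0.3]

```text
time_s: 5.68
tcp_pos: [0.4477, 0.3211, 0.2793]
eef_rot: [180.0, 0.3, 24.8]
contact_force: [0.0, -0.5, 0.3]
grip_width: 0.0552
```

Run:
```python
from h import *
st();to(.447,.323,.2115)
s=grab('side')
cv2.imwrite('pics/c3.png',cv2.resize(s[110:240,200:330],None,fx=4,fy=4,interpolation=cv2.INTER_CUBIC))
```

```text
{'time_s': 5.675, 'joints': [27.637, 10.162, 95.449, -0.001, 74.654, 92.831], 'tcp_pos': [0.448, 0.321, 0.279], 'eef_rot': [179.986, 0.265, 24.806], 'contact_force': [0.016, -0.456, 0.301], 'grip_width': 0.055}
shift [ 0.0001 -0.002   0.0678  0.    ]
```

View pics/c3.png

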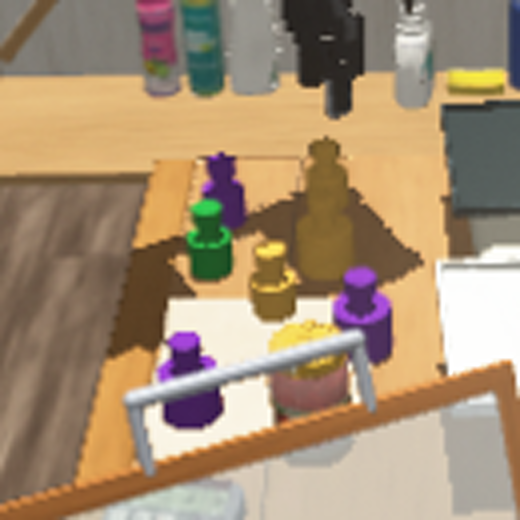

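The weights are where they were, and the gripper is above small A. Its knob is at side pixel (281,147). I'll grasp it now.

Call:
servo_tool:
  plan: [0, -0.002, 0.035, 0, 0.3, 0, -0.002, 0.068, 0, 0.3, 0, -0.002, 0.068, 0, 0.3, 0, -0.002, 0.068, 0, -1, 0, -0.002, 0.068, 0, -1, 0, -0.002, 0.068, 0, -1, 0, -0.002, 0.068, 0, -1, 0, -0.002, 0.03, 0, -1, 0, -0.002, -0.03, 0, -1]

```text
time_s: 6.85
tcp_pos: [0.4471, 0.323, 0.3122]
eef_rot: [180.0, 0.1, 24.8]
contact_force: [1.0, 0.1, -0.4]
grip_width: 0.0241
```

Run:
```python
from h import *
st();to(.645,.318,.31);to(.645,.318,.242)
```

```text
{'time_s': 6.85, 'joints': [27.841, 8.688, 93.147, 0.002, 78.282, 93.05], 'tcp_pos': [0.447, 0.323, 0.312], 'eef_rot': [179.996, 0.117, 24.79], 'contact_force': [1.034, 0.096, -0.412], 'grip_width': 0.024}
shift [0.1775 0.0875 0.0022 0.    ]
shift [0.1775 0.0875 0.0702 0.    ]
```

Call:
servo_tool:
  plan: [0.03, 0.014, -0.01, 0, -1, 0.08, 0.038, -0.01, 0, -1, 0.13, 0.062, -0.01, 0, -1, 0.17, 0.081, -0.01, 0, -1, 0.192, 0.092, -0.01, 0, -1, 0.192, 0.092, -0.005, 0, -1, 0.192, 0.092, 0.008, 0, -1, 0.192, 0.092, 0.016, 0, -1, 0.192, 0.092, 0.016, 0, -1]

```text
time_s: 7.98
tcp_pos: [0.6597, 0.3204, 0.2945]
eef_rot: [-180.0, 0.1, 24.8]
contact_force: [-1.3, -0.1, -1.3]
grip_width: 0.0244
```

Call:
servo_tool:
  plan: [0, 0, 0.001, 0, -0.3, 0, 0, 0.001, 0, -0.1, 0, 0, 0.001, 0, 0.1, 0, 0, 0.001, 0, 0.2, 0, 0, -0.03, 0, 0.2, 0, 0, -0.07, 0, 0.2, -0.05, -0.024, -0.07, 0, 0.3, -0.1, -0.05, -0.07, 0, 0.3, -0.15, -0.07, -0.07, 0, 0.3, -0.15, -0.07, -0.07, 0, 0.3]

```text
time_s: 9.22
tcp_pos: [0.4919, 0.321, 0.366]
eef_rot: [-180.0, -0.0, 24.9]
contact_force: [0.4, -0.9, -0.2]
grip_width: 0.0555
```

Run:
```python
from h import *
st();to(.410,.155,.28)
s=grab('side');t=grab('top')
o=np.zeros((600,800,3),np.uint8)
o[:600,:440]=cv2.resize(s[90:240,240:350],None,fx=4,fy=4,interpolation=cv2.INTER_CUBIC)
o[:480,450:770]=cv2.resize(t[130:290,165:272],(320,480),interpolation=cv2.INTER_CUBIC)
cv2.imwrite('pics/c4.png',o)
```

```text
{'time_s': 9.225, 'joints': [25.614, 10.972, 84.096, 0.019, 84.899, 90.713], 'tcp_pos': [0.492, 0.321, 0.366], 'eef_rot': [-179.981, -0.033, 24.899], 'contact_force': [0.447, -0.889, -0.158], 'grip_width': 0.055}
shift [-0.1442  0.1161  0.086   0.    ]
```

View pics/c4.png

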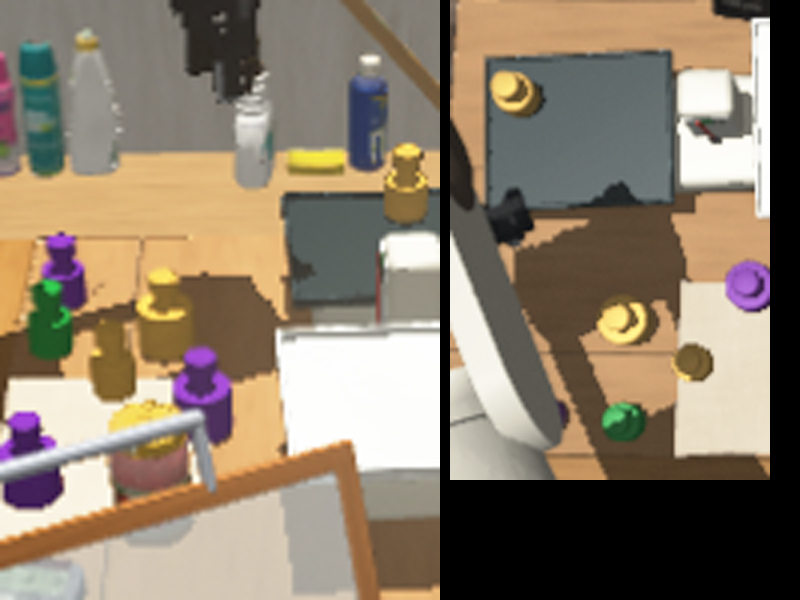

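Weight A stands on the plate. B at (246,250) and the large one at (223,237) haven't moved. B next.

Call:
servo_tool:
  plan: [-0.036, 0.029, 0, 0, 0.3, -0.072, 0.058, 0.02, 0, 0.3, -0.108, 0.087, 0.05, 0, 0.3, -0.144, 0.116, 0.08, 0, 0.3, -0.144, 0.116, 0.11, 0, 0.3, -0.144, 0.116, 0.14, 0, 0.3, -0.144, 0.116, 0.1545, 0, 0.3, -0.144, 0.116, 0.1545, 0, 0.3, -0.144, 0.116, 0.1545, 0, 0.3]

```text
time_s: 10.45
tcp_pos: [0.4133, 0.1554, 0.2116]
eef_rot: [180.0, -0.1, 24.8]
contact_force: [0.1, -0.5, 0.3]
grip_width: 0.0555
```

Call:
servo_tool:
  plan: [0, 0, 0, 0, -1, 0, 0, 0, 0, -1, 0, 0, 0, 0, -1, 0, 0, 0, 0, -1, 0, 0, -0.04, 0, -1, 0, 0, -0.09, 0, -1, 0, 0, -0.12, 0, -1, 0, 0, -0.12, 0, -1]

```text
time_s: 11.45
tcp_pos: [0.4129, 0.1553, 0.3328]
eef_rot: [179.9, -0.2, 24.8]
contact_force: [0.3, 0.2, -2.2]
grip_width: 0.0239
```

Run:
```python
from h import *
st();to(.595,.322,.33);to(.595,.322,.285)
```

```text
{'time_s': 11.45, 'joints': [10.585, -5.583, 105.327, 0.004, 80.023, 75.778], 'tcp_pos': [0.413, 0.155, 0.333], 'eef_rot': [179.946, -0.228, 24.807], 'contact_force': [0.256, 0.227, -2.16], 'grip_width': 0.024}
shift [ 0.2352 -0.0749  0.0028  0.    ]
shift [ 0.2352 -0.0749  0.0478  0.    ]
```

Call:
servo_tool:
  plan: [0.055, -0.017, 0, 0, -1, 0.11, -0.035, 0, 0, -1, 0.165, -0.052, 0, 0, -1, 0.21, -0.067, 0, 0, -1, 0.235, -0.075, 0, 0, -1, 0.235, -0.075, 0.01, 0, -1, 0.235, -0.075, 0.03, 0, -1, 0.235, -0.075, 0.047, 0, -1, 0.235, -0.075, 0.047, 0, -1]

```text
time_s: 12.58
tcp_pos: [0.594, 0.3213, 0.2817]
eef_rot: [-180.0, 0.2, 24.8]
contact_force: [0.1, 0.3, -1.3]
grip_width: 0.0243
```

Call:
servo_tool:
  plan: [0, 0, 0, 0, -0.3, 0, 0, 0, 0, -0.1, 0, 0, 0, 0, 0.1, 0, 0, 0, 0, 0.2, 0, 0, -0.03, 0, 0.2, 0, 0, -0.07, 0, 0.2, -0.05, -0.024, -0.08, 0, 0.3, -0.1, -0.05, -0.08, 0, 0.3, -0.1, -0.05, -0.08, 0, 0.3]

```text
time_s: 13.7
tcp_pos: [0.4799, 0.3256, 0.3646]
eef_rot: [-180.0, -0.0, 24.9]
contact_force: [0.4, 0.4, 0.5]
grip_width: 0.0554
```

Run:
```python
from h import *
st();to(.4495,.224,.30)
s=grab('side');t=grab('top')
o=np.zeros((600,800,3),np.uint8)
o[:600,:440]=cv2.resize(s[90:240,240:350],None,fx=4,fy=4,interpolation=cv2.INTER_CUBIC)
o[:480,450:770]=cv2.resize(t[130:290,165:272],(320,480),interpolation=cv2.INTER_CUBIC)
cv2.imwrite('pics/c5.png',o)
```

```text
{'time_s': 13.7, 'joints': [26.54, 10.137, 85.248, 0.024, 84.573, 91.626], 'tcp_pos': [0.48, 0.326, 0.365], 'eef_rot': [-179.975, -0.04, 24.912], 'contact_force': [0.374, 0.377, 0.526], 'grip_width': 0.055}
shift [-0.0704  0.0793  0.0646  0.    ]
```

View pics/c5.png

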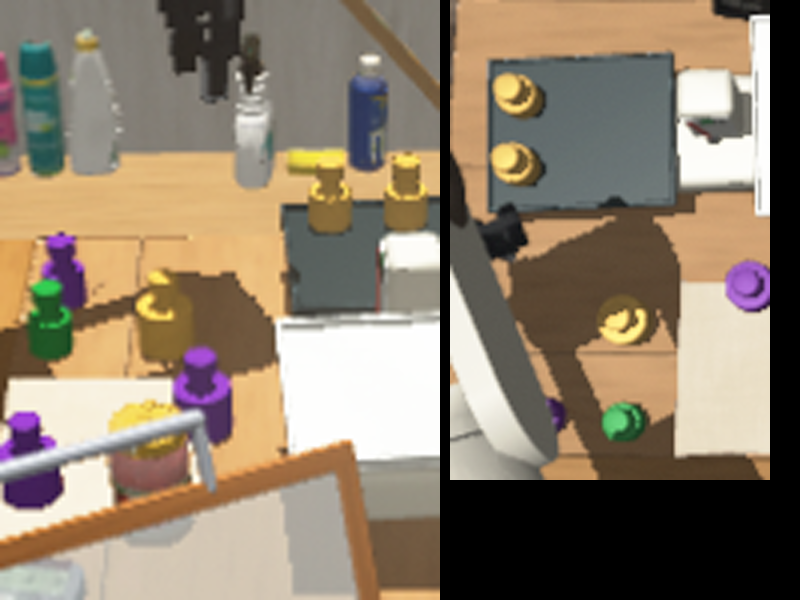

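Both small weights stand on the plate, and the large one is still at (223,237). Now the large weight, with its knob at 54–70 mm.

Call:
servo_tool:
  plan: [-0.035, 0.04, 0, 0, 0.3, -0.0704, 0.079, 0.04, 0, 0.3, -0.0704, 0.079, 0.08, 0, 0.3, -0.0704, 0.079, 0.12, 0, 0.3, -0.0704, 0.079, 0.144, 0, 0.3, -0.0704, 0.079, 0.144, 0, 0.3]

```text
time_s: 14.55
tcp_pos: [0.4526, 0.2237, 0.2181]
eef_rot: [-180.0, 0.2, 24.8]
contact_force: [-0.5, 0.8, 0.2]
grip_width: 0.0553
```

Call:
servo_tool:
  plan: [0, 0, 0, 0, -1, 0, 0, 0, 0, -1, 0, 0, 0, 0, -1, 0, 0, 0, 0, -1, 0, 0, -0.04, 0, -1, 0, 0, -0.09, 0, -1, 0, 0, -0.11, 0, -1, 0, 0, -0.11, 0, -1]

```text
time_s: 15.55
tcp_pos: [0.4521, 0.2241, 0.3311]
eef_rot: [180.0, -0.2, 24.8]
contact_force: [0.8, -0.4, -1.7]
grip_width: 0.0239
```

Run:
```python
from h import *
st();to(.63,.245,.335);to(.63,.245,.29)
```

```text
{'time_s': 15.55, 'joints': [17.613, 2.301, 97.87, 0.002, 79.656, 82.81], 'tcp_pos': [0.452, 0.224, 0.331], 'eef_rot': [179.98, -0.172, 24.803], 'contact_force': [0.788, -0.388, -1.715], 'grip_width': 0.024}
shift [ 0.1702  0.0557 -0.0039  0.    ]
shift [0.1702 0.0557 0.0411 0.    ]
```

Call:
servo_tool:
  plan: [0.045, 0.015, -0.01, 0, -1, 0.09, 0.03, -0.01, 0, -1, 0.135, 0.044, -0.01, 0, -1, 0.16, 0.053, 0, 0, -1, 0.17, 0.056, 0.01, 0, -1, 0.17, 0.056, 0.02, 0, -1, 0.17, 0.056, 0.035, 0, -1, 0.17, 0.056, 0.047, 0, -1, 0.17, 0.056, 0.047, 0, -1]

```text
time_s: 16.68
tcp_pos: [0.6292, 0.2449, 0.2826]
eef_rot: [-180.0, -0.0, 24.8]
contact_force: [-0.4, -0.5, -2.0]
grip_width: 0.0241
```

Call:
servo_tool:
  plan: [0, 0, 0, 0, -0.3, 0, 0, 0, 0, -0.1, 0, 0, 0, 0, 0.1, 0, 0, 0, 0, 0.2, 0, 0, -0.03, 0, 0.2, 0, 0, -0.07, 0, 0.2, 0, 0, -0.11, 0, 0.3, -0.05, 0, -0.14, 0, 0.3, -0.1, 0.05, -0.14, 0, 0.3, -0.1, 0.1, -0.14, 0, 0.6]

```text
time_s: 17.92
tcp_pos: [0.5791, 0.111, 0.424]
eef_rot: [180.0, -0.1, 24.9]
contact_force: [1.8, -0.1, -0.5]
grip_width: 0.0684
```

Run:
```python
from h import *
st()
s=grab('side');t=grab('top')
o=np.zeros((600,800,3),np.uint8)
o[:480,:480]=cv2.resize(t[135:295,365:475],(330,480),interpolation=cv2.INTER_CUBIC)[:,:330] if 0 else 0
o[:480,:330]=cv2.resize(t[135:295,365:475],(330,480),interpolation=cv2.INTER_CUBIC)
o[:330,335:]=cv2.resize(t[130:240,170:325],(465,330),interpolation=cv2.INTER_CUBIC)
o[335:600,335:735]=cv2.resize(s[130:262,240:440],(400,265),interpolation=cv2.INTER_CUBIC)
cv2.imwrite('pics/c6.png',o);cv2.imwrite('pics/t6.png',t);cv2.imwrite('pics/s6.png',s)
print('rolls');[print(b) for b in blobs(t,(4,110,60),(20,255,255),60,(365,150,475,290))[0]]
```

```text
{'time_s': 17.925, 'joints': [3.363, 10.028, 78.523, 0.009, 91.354, 68.464], 'tcp_pos': [0.579, 0.111, 0.424], 'eef_rot': [179.973, -0.092, 24.899], 'contact_force': [1.768, -0.077, -0.542], 'grip_width': 0.068}
rolls
([371.8, 171.4], [365, 150, 26, 66, 447])
([385.1, 153.8], [376, 152, 20, 4, 67])
([385.3, 159.2], [376, 157, 20, 5, 70])
([404.4, 188.6], [395, 179, 21, 20, 288])
([414.6, 211.0], [405, 201, 21, 20, 280])
([380.8, 238.7], [369, 216, 25, 46, 187])
([425.6, 232.0], [416, 222, 21, 20, 294])
([436.0, 254.4], [426, 245, 21, 20, 295])
([390.2, 283.1], [372, 265, 35, 25, 333])
([443.1, 285.6], [410, 266, 65, 24, 418])
```

View pics/c6.png

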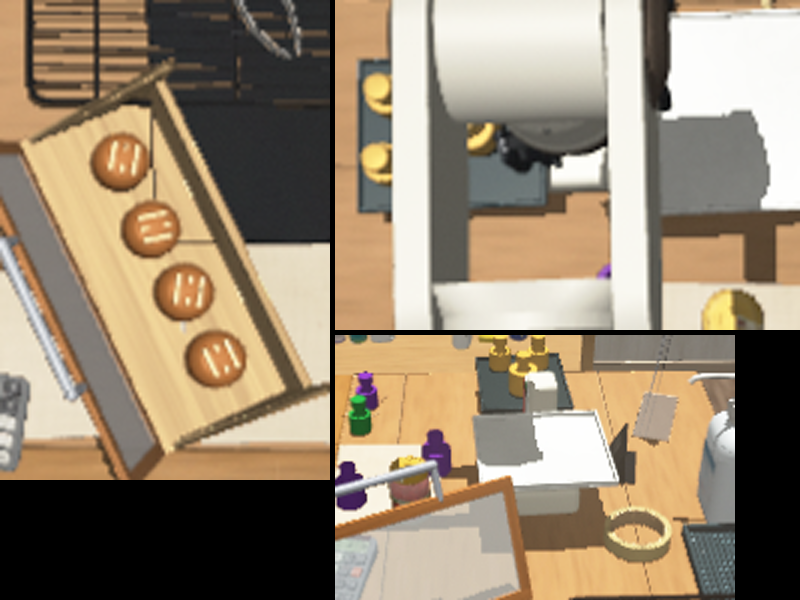

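All three weights are on the dark plate, with the tray raised. The four rolls are at (404,189), (415,211), (426,232) and (436,254). I'll compute their positions and check forearm clearance over the open flap's handle.

Run:
```python
from h import *
H=np.array([.466,-.2725]);th=np.radians(-65.1);bx=np.array([np.cos(th),np.sin(th)]);by=np.array([-bx[1],bx[0]])
O=H+.066*bx
for uv in((404.4,188.6),(414.6,211.),(425.6,232.),(436.,254.4)):
    p=plane('top',uv,.042)[:2];print(p.round(4),'bin',((p-O)@bx).round(3),((p-O)@by).round(3))
for z in(.23,.33,.4,.45,.5,.55,.6): print(z,proj('side',(.222,-.53,z)).round(0))
P=[(-74.941,8.652,82.391,.222,-.53,.404),(-44.374,21.047,72.109,.53,-.411,.359),(-33.724,-2.658,99.337,.43,-.195,.360),(17.691,.306,96.269,.444,.222,.362),(27.637,10.162,95.449,.448,.321,.279),(27.841,8.688,93.147,.447,.323,.312),(25.614,10.972,84.096,.492,.321,.366),(10.585,-5.583,105.327,.413,.155,.333),(3.363,10.028,78.523,.579,.111,.424)]
A=[];b=[]
for j1,j2,j3,x,y,z in P:
    a,c=np.radians(j2),np.radians(j2+j3);r=np.hypot(x,y)
    A+=[[1,0,np.sin(a),np.cos(c),np.sin(c)],[0,1,np.cos(a),-np.sin(c),np.cos(c)]];b+=[r,z]
q,res,*_=np.linalg.lstsq(np.array(A),np.array(b),rcond=None);print(q.round(3),res)
```

```text
[ 0.595  -0.2978] bin 0.011 0.106
[ 0.5295 -0.3265] bin 0.01 0.035
[ 0.469  -0.3572] bin 0.012 -0.033
[ 0.4052 -0.3857] bin 0.011 -0.103
0.23 [126. 306.]
0.33 [110. 264.]
0.4 [ 97. 231.]
0.45 [ 87. 204.]
0.5 [ 76. 175.]
0.55 [ 64. 143.]
0.6 [ 52. 108.]
[0.006 0.018 0.472 0.071 0.5  ] [1.79013571e-06]
```

Run:
```python
from h import *
to(.595,-.298,.42,24.9);to(.595,-.298,.192,24.9)
```

```text
shift [-0.1566  0.3745  0.003  -0.0057]
shift [-0.1566  0.3745  0.231  -0.0057]
```

Call:
servo_tool:
  plan: [-0.024, 0.056, 0, 0, 0.6, -0.047, 0.112, 0, 0, 0.6, -0.071, 0.169, 0, 0, 0.6, -0.095, 0.226, 0, 0, 0.6, -0.119, 0.283, 0, 0, 0.6, -0.142, 0.339, 0, 0, 0.6, -0.157, 0.3745, 0.02, 0, 0.6, -0.157, 0.3745, 0.07, 0, 0.6, -0.157, 0.3745, 0.12, 0, 0.6, -0.157, 0.3745, 0.12, 0, 0.6]

```text
time_s: 19.27
tcp_pos: [0.5952, -0.2936, 0.2991]
eef_rot: [-179.7, 0.2, 24.8]
contact_force: [-0.5, 0.1, -0.6]
grip_width: 0.0687
```

Run:
```python
from h import *
st();to(.595,-.298,.192,24.9)
s=grab('side');cv2.imwrite('pics/c7.png',cv2.resize(s[170:370,200:440],None,fx=3,fy=3,interpolation=cv2.INTER_CUBIC))
```

```text
{'time_s': 19.275, 'joints': [-32.901, 22.142, 77.691, 0.007, 80.541, 32.303], 'tcp_pos': [0.595, -0.294, 0.299], 'eef_rot': [-179.68, 0.194, 24.795], 'contact_force': [-0.55, 0.073, -0.572], 'grip_width': 0.069}
shift [-0.002   0.004   0.1071 -0.0018]
```

View pics/c7.png

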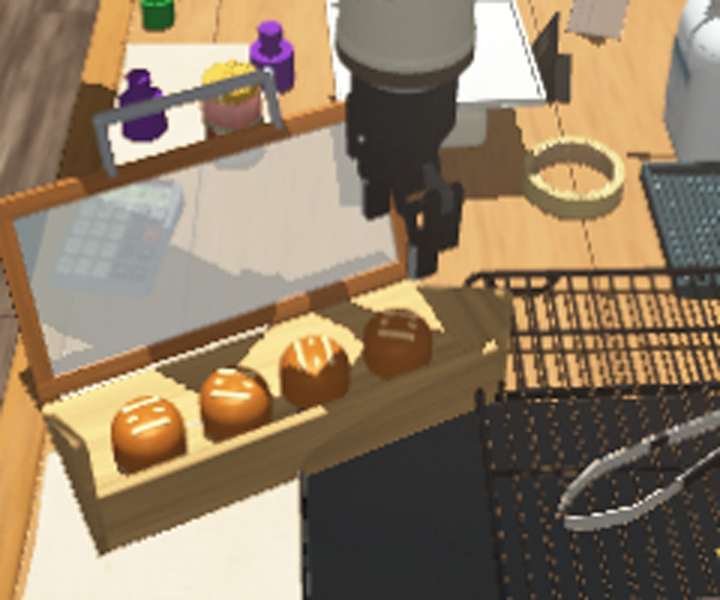

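The gripper hangs above roll 1, clear of the flap. Descending.

Call:
servo_tool:
  plan: [0, 0, 0.04, 0, 0.6, 0, 0, 0.08, 0, 0.6, 0, 0, 0.111, 0, 0.6, 0, 0, 0.111, 0, 0.6, 0, 0, 0.111, 0, 0.6]

```text
time_s: 19.95
tcp_pos: [0.5964, -0.2943, 0.1947]
eef_rot: [179.8, -0.1, 24.8]
contact_force: [-0.1, -1.2, 0.2]
grip_width: 0.0684
```

Call:
servo_tool:
  plan: [0, 0, 0, 0, -1, 0, 0, 0, 0, -1, 0, 0, 0, 0, -1, 0, 0, 0, 0, -1, 0, 0, -0.04, 0, -1, 0, 0, -0.09, 0, -1, 0, 0, -0.15, 0, -1, 0, 0, -0.21, 0, -1, 0, 0, -0.24, 0, -1, 0, 0, -0.24, 0, -1]

```text
time_s: 21.2
tcp_pos: [0.5952, -0.2937, 0.4358]
eef_rot: [179.7, -0.2, 24.8]
contact_force: [-0.5, -0.9, -0.9]
grip_width: 0.0528
```

Run:
```python
from h import *
st();to(.695,.055,.284)
```

```text
{'time_s': 21.2, 'joints': [-32.911, 18.892, 66.202, 0.007, 94.565, 32.291], 'tcp_pos': [0.595, -0.294, 0.436], 'eef_rot': [179.715, -0.189, 24.799], 'contact_force': [-0.526, -0.892, -0.875], 'grip_width': 0.053}
shift [ 0.2368 -0.2747  0.1518  0.    ]
```

Call:
servo_tool:
  plan: [0.037, -0.043, 0, 0, -1, 0.075, -0.087, 0, 0, -1, 0.112, -0.13, 0, 0, -1, 0.15, -0.174, 0, 0, -1, 0.187, -0.217, 0.02, 0, -1, 0.22, -0.255, 0.05, 0, -1, 0.237, -0.275, 0.09, 0, -1, 0.237, -0.275, 0.13, 0, -1, 0.237, -0.275, 0.146, 0, -1, 0.237, -0.275, 0.146, 0, -1]

```text
time_s: 22.45
tcp_pos: [0.6953, 0.0547, 0.2853]
eef_rot: [-180.0, 0.1, 24.8]
contact_force: [-0.5, 0.5, -0.9]
grip_width: 0.0529
```

Call:
servo_tool:
  plan: [0, 0, 0.002, 0, 0, 0, 0, 0.002, 0, 0.3, 0, 0, 0.002, 0, 0.5, 0, 0, 0.002, 0, 0.5, 0, 0, -0.04, 0, 0.5, 0, 0, -0.09, 0, 0.6, 0, 0, -0.14, 0, 0.6, -0.02, 0.05, -0.145, 0, 0.6, -0.04, 0.1, -0.145, 0, 0.6, -0.06, 0.15, -0.145, 0, 0.6, -0.06, 0.15, -0.145, 0, 0.6]

```text
time_s: 23.82
tcp_pos: [0.7037, -0.1101, 0.4302]
eef_rot: [180.0, 0.0, 24.6]
contact_force: [-0.4, 0.8, -0.3]
grip_width: 0.0683
```

```bash
cat >> h.py <<'E'
def rolls():
    t=grab('top');s=grab('side');cv2.imwrite('pics/last_t.png',t);cv2.imwrite('pics/last_s.png',s)
    for nm,box,z in(('bin',(392,170,455,275),.042),('tray',(262,130,340,210),.13)):
        for c,q in blobs(t,(4,110,60),(20,255,255),60,box)[0]: print(nm,c,q[2:],plane('top',c,z).round(3))
E
python3 - <<'E'
from h import *
st();rolls();to(.5295,-.3235,.42,24.8)
E
```

```text
{'time_s': 23.825, 'joints': [-15.073, 25.255, 58.216, -0.032, 96.552, 50.358], 'tcp_pos': [0.704, -0.11, 0.43], 'eef_rot': [179.99, 0.038, 24.565], 'contact_force': [-0.419, 0.779, -0.264], 'grip_width': 0.068}
bin [414.7, 211.0] [21, 20, 283] [ 0.529 -0.327  0.042]
bin [425.6, 232.0] [21, 20, 296] [ 0.469 -0.357  0.042]
bin [436.0, 254.4] [21, 20, 296] [ 0.405 -0.386  0.042]
tray [282.9, 147.3] [18, 20, 235] [0.691 0.053 0.13 ]
tray [335.4, 149.2] [9, 10, 63] [ 0.687 -0.092  0.13 ]
tray [268.2, 203.8] [18, 16, 159] [0.532 0.089 0.13 ]
shift [-0.249   0.124   0.0106 -0.0011]
```

Call:
servo_tool:
  plan: [-0.05, 0.025, 0, 0, 0.6, -0.1, 0.05, 0, 0, 0.6, -0.15, 0.075, 0, 0, 0.6, -0.2, 0.1, 0, 0, 0.6, -0.249, 0.1245, 0.02, 0, 0.6, -0.249, 0.1245, 0.08, 0, 0.6, -0.249, 0.1245, 0.14, 0, 0.6, -0.249, 0.1245, 0.19, 0, 0.6, -0.249, 0.1245, 0.22, 0, 0.6, -0.249, 0.1245, 0.237, 0, 0.6, -0.249, 0.1245, 0.237, 0, 0.6, -0.249, 0.1245, 0.237, 0, 0.6]

```text
time_s: 25.42
tcp_pos: [0.5305, -0.3237, 0.1951]
eef_rot: [179.9, -0.1, 24.8]
contact_force: [0.4, -0.1, -0.4]
grip_width: 0.0683
```

Call:
servo_tool:
  plan: [0, 0, 0, 0, -1, 0, 0, 0, 0, -1, 0, 0, 0, 0, -1, 0, 0, 0, 0, -1, 0, 0, -0.04, 0, -1, 0, 0, -0.09, 0, -1, 0, 0, -0.15, 0, -1, 0, 0, -0.21, 0, -1, 0, 0, -0.24, 0, -1, 0, 0, -0.24, 0, -1]

```text
time_s: 26.68
tcp_pos: [0.5298, -0.3236, 0.437]
eef_rot: [179.7, -0.1, 24.8]
contact_force: [-0.5, 0.7, -2.6]
grip_width: 0.0528
```

Run:
```python
from h import *
st();to(.695,-.04,.2845)
```

```text
{'time_s': 26.675, 'joints': [-38.523, 13.589, 72.78, 0.007, 93.334, 26.682], 'tcp_pos': [0.53, -0.324, 0.437], 'eef_rot': [179.737, -0.14, 24.796], 'contact_force': [-0.509, 0.662, -2.644], 'grip_width': 0.053}
shift [ 0.2689 -0.1881  0.1525  0.    ]
```

Call:
servo_tool:
  plan: [0.045, -0.031, 0, 0, -1, 0.09, -0.063, 0, 0, -1, 0.135, -0.094, 0, 0, -1, 0.18, -0.126, 0, 0, -1, 0.225, -0.157, 0.01, 0, -1, 0.26, -0.182, 0.04, 0, -1, 0.269, -0.188, 0.08, 0, -1, 0.269, -0.188, 0.12, 0, -1, 0.269, -0.188, 0.148, 0, -1, 0.269, -0.188, 0.148, 0, -1]

```text
time_s: 27.92
tcp_pos: [0.6947, -0.0401, 0.2826]
eef_rot: [-179.8, 0.2, 24.8]
contact_force: [0.7, -0.2, -0.8]
grip_width: 0.053
```

Call:
servo_tool:
  plan: [0, 0, 0.002, 0, 0, 0, 0, 0.002, 0, 0.3, 0, 0, 0.002, 0, 0.5, 0, 0, 0.002, 0, 0.5, 0, 0, -0.04, 0, 0.5, 0, 0, -0.09, 0, 0.6, 0, 0, -0.14, 0, 0.6, -0.05, 0.025, -0.145, 0, 0.6, -0.1, 0.05, -0.145, 0, 0.6, -0.15, 0.075, -0.145, 0, 0.6, -0.15, 0.075, -0.145, 0, 0.6]

```text
time_s: 29.3
tcp_pos: [0.5887, -0.1737, 0.4314]
eef_rot: [179.9, -0.0, 24.6]
contact_force: [0.7, -0.1, -0.2]
grip_width: 0.0681
```

Run:
```python
from h import *
st();rolls();to(.470,-.354,.192,24.8)
```

```text
{'time_s': 29.3, 'joints': [-23.619, 12.881, 74.286, -0.03, 92.787, 41.788], 'tcp_pos': [0.589, -0.174, 0.431], 'eef_rot': [179.945, -0.009, 24.591], 'contact_force': [0.67, -0.134, -0.158], 'grip_width': 0.068}
bin [425.6, 231.9] [21, 20, 297] [ 0.469 -0.357  0.042]
bin [436.0, 254.4] [21, 20, 296] [ 0.405 -0.386  0.042]
tray [296.8, 131.2] [28, 4, 91] [0.737 0.015 0.13 ]
tray [331.2, 133.2] [24, 11, 113] [ 0.733 -0.08   0.13 ]
tray [283.6, 147.5] [20, 20, 255] [0.69  0.051 0.13 ]
tray [317.6, 148.0] [19, 20, 248] [ 0.69  -0.043  0.13 ]
tray [334.5, 151.9] [9, 22, 111] [ 0.68 -0.09  0.13]
tray [337.2, 197.1] [7, 18, 68] [ 0.553 -0.098  0.13 ]
tray [286.0, 204.9] [54, 16, 433] [0.53  0.041 0.13 ]
shift [-0.1857  0.1153  0.2391 -0.0011]
```

Call:
servo_tool:
  plan: [-0.05, 0.03, 0, 0, 0.6, -0.1, 0.061, 0, 0, 0.6, -0.15, 0.092, 0, 0, 0.6, -0.186, 0.115, 0.02, 0, 0.6, -0.186, 0.115, 0.08, 0, 0.6, -0.186, 0.115, 0.14, 0, 0.6, -0.186, 0.115, 0.19, 0, 0.6, -0.186, 0.115, 0.22, 0, 0.6, -0.186, 0.115, 0.238, 0, 0.6, -0.186, 0.115, 0.238, 0, 0.6, -0.186, 0.115, 0.238, 0, 0.6]

```text
time_s: 30.78
tcp_pos: [0.4706, -0.3538, 0.1939]
eef_rot: [179.9, -0.0, 24.8]
contact_force: [0.7, -0.2, 0.4]
grip_width: 0.0685
```

Call:
servo_tool:
  plan: [0, 0, 0, 0, -1, 0, 0, 0, 0, -1, 0, 0, 0, 0, -1, 0, 0, 0, 0, -1, 0, 0, -0.04, 0, -1, 0, 0, -0.09, 0, -1, 0, 0, -0.15, 0, -1, 0, 0, -0.21, 0, -1, 0, 0, -0.24, 0, -1, 0, 0, -0.24, 0, -1]

```text
time_s: 32.02
tcp_pos: [0.4698, -0.3535, 0.436]
eef_rot: [179.7, -0.1, 24.8]
contact_force: [0.1, 0.6, -1.5]
grip_width: 0.0532
```

Run:
```python
from h import *
st();to(.588,-.035,.2845)
```

```text
{'time_s': 32.025, 'joints': [-44.465, 9.612, 77.631, 0.005, 92.453, 20.743], 'tcp_pos': [0.47, -0.353, 0.436], 'eef_rot': [179.717, -0.112, 24.793], 'contact_force': [0.105, 0.644, -1.46], 'grip_width': 0.053}
shift [ 0.2408 -0.2396  0.1515  0.    ]
```

Call:
servo_tool:
  plan: [0.04, -0.04, 0, 0, -1, 0.08, -0.08, 0, 0, -1, 0.12, -0.12, 0, 0, -1, 0.16, -0.16, 0, 0, -1, 0.2, -0.2, 0.01, 0, -1, 0.23, -0.23, 0.04, 0, -1, 0.241, -0.24, 0.08, 0, -1, 0.241, -0.24, 0.12, 0, -1, 0.241, -0.24, 0.147, 0, -1, 0.241, -0.24, 0.147, 0, -1]

```text
time_s: 33.28
tcp_pos: [0.5875, -0.0346, 0.2833]
eef_rot: [-179.9, 0.2, 24.8]
contact_force: [-0.9, 0.3, -0.9]
grip_width: 0.0532
```

Call:
servo_tool:
  plan: [0, 0, 0.002, 0, 0, 0, 0, 0.002, 0, 0.3, 0, 0, 0.002, 0, 0.5, 0, 0, 0.002, 0, 0.5, 0, 0, -0.04, 0, 0.5, 0, 0, -0.09, 0, 0.6, 0, 0, -0.14, 0, 0.6, -0.04, 0.04, -0.145, 0, 0.6, -0.08, 0.08, -0.145, 0, 0.6, -0.12, 0.12, -0.145, 0, 0.6, -0.12, 0.12, -0.145, 0, 0.6]

```text
time_s: 34.65
tcp_pos: [0.5283, -0.197, 0.4308]
eef_rot: [180.0, 0.0, 24.6]
contact_force: [0.0, 0.5, 0.5]
grip_width: 0.0684
```

Run:
```python
from h import *
st();rolls();to(.406,-.383,.192,24.8)
```

```text
{'time_s': 34.65, 'joints': [-28.268, 6.859, 81.354, -0.03, 91.771, 37.172], 'tcp_pos': [0.528, -0.197, 0.431], 'eef_rot': [179.969, 0.014, 24.559], 'contact_force': [0.004, 0.53, 0.509], 'grip_width': 0.068}
bin [436.1, 254.4] [22, 20, 297] [ 0.405 -0.386  0.042]
tray [296.8, 131.6] [29, 5, 118] [0.736 0.015 0.13 ]
tray [330.3, 133.2] [24, 12, 128] [ 0.733 -0.078  0.13 ]
tray [283.8, 148.1] [19, 20, 253] [0.688 0.05  0.13 ]
tray [317.5, 148.8] [18, 20, 249] [ 0.688 -0.043  0.13 ]
tray [314.2, 190.7] [78, 67, 1060] [ 0.57  -0.035  0.13 ]
tray [315.1, 186.4] [19, 20, 248] [ 0.582 -0.038  0.13 ]
shift [-0.191   0.1198  0.2388 -0.0013]
```

Call:
servo_tool:
  plan: [-0.05, 0.031, 0, 0, 0.6, -0.1, 0.063, 0, 0, 0.6, -0.15, 0.094, 0, 0, 0.6, -0.191, 0.12, 0.02, 0, 0.6, -0.191, 0.12, 0.08, 0, 0.6, -0.191, 0.12, 0.14, 0, 0.6, -0.191, 0.12, 0.19, 0, 0.6, -0.191, 0.12, 0.22, 0, 0.6, -0.191, 0.12, 0.238, 0, 0.6, -0.191, 0.12, 0.238, 0, 0.6, -0.191, 0.12, 0.238, 0, 0.6]

```text
time_s: 36.12
tcp_pos: [0.407, -0.3831, 0.1939]
eef_rot: [179.9, -0.0, 24.8]
contact_force: [0.9, 0.2, 0.7]
grip_width: 0.0684
```

Call:
servo_tool:
  plan: [0, 0, 0, 0, -1, 0, 0, 0, 0, -1, 0, 0, 0, 0, -1, 0, 0, 0, 0, -1, 0, 0, -0.04, 0, -1, 0, 0, -0.09, 0, -1, 0, 0, -0.15, 0, -1, 0, 0, -0.21, 0, -1, 0, 0, -0.24, 0, -1, 0, 0, -0.24, 0, -1]

```text
time_s: 37.38
tcp_pos: [0.4063, -0.3828, 0.4358]
eef_rot: [179.7, -0.1, 24.8]
contact_force: [-0.7, -0.1, -1.8]
grip_width: 0.0532
```

Run:
```python
from h import *
st();to(.588,.055,.276)
```

```text
{'time_s': 37.375, 'joints': [-51.204, 6.039, 81.688, 0.005, 91.981, 14.001], 'tcp_pos': [0.406, -0.383, 0.436], 'eef_rot': [179.718, -0.075, 24.795], 'contact_force': [-0.718, -0.139, -1.792], 'grip_width': 0.053}
shift [ 0.3486 -0.3213  0.1598  0.    ]
```

Call:
servo_tool:
  plan: [0.039, -0.036, 0, 0, -1, 0.078, -0.071, 0, 0, -1, 0.116, -0.107, 0, 0, -1, 0.155, -0.143, 0, 0, -1, 0.194, -0.179, 0, 0, -1, 0.232, -0.214, 0, 0, -1, 0.271, -0.25, 0, 0, -1, 0.31, -0.286, 0.01, 0, -1, 0.335, -0.309, 0.03, 0, -1, 0.3486, -0.321, 0.06, 0, -1, 0.3486, -0.321, 0.1, 0, -1, 0.3486, -0.321, 0.13, 0, -1]

```text
time_s: 38.88
tcp_pos: [0.5877, 0.055, 0.3]
eef_rot: [-179.9, 0.1, 24.8]
contact_force: [-0.3, -0.6, 0.0]
grip_width: 0.0529
```

Call:
servo_tool:
  plan: [0, 0, 0.015, 0, -1, 0, 0, 0.027, 0, -1, 0, 0, 0.027, 0, -1, 0, 0, 0.027, 0, 0, 0, 0, 0.027, 0, 0.3, 0, 0, 0.027, 0, 0.5, 0, 0, -0.03, 0, 0.5, 0, 0, -0.08, 0, 0.6, 0, 0, -0.12, 0, 0.6, -0.05, 0.05, -0.12, 0, 0, -0.1, 0.1, -0.12, 0, 0, -0.1, 0.1, -0.12, 0, 0]

```text
time_s: 40.38
tcp_pos: [0.5383, -0.0806, 0.4231]
eef_rot: [180.0, -0.0, 24.6]
contact_force: [0.5, 0.7, 0.5]
grip_width: 0.0426
```

Run:
```python
from h import *
st();rolls()
t=cv2.imread('pics/last_t.png');s=cv2.imread('pics/last_s.png')
o=np.zeros((600,800,3),np.uint8)
o[:330,:495]=cv2.resize(t[120:230,170:335],(495,330),interpolation=cv2.INTER_CUBIC)
o[335:600,:800]=cv2.resize(s[130:263,220:420],None,fx=4,fy=4,interpolation=cv2.INTER_CUBIC)[:265]
cv2.imwrite('pics/c8.png',o)
to(.4325,-.1965,.42,24.8);to(.4325,-.1965,.3605,24.8)
```

```text
{'time_s': 40.375, 'joints': [-16.619, 4.617, 84.685, -0.02, 90.654, 48.734], 'tcp_pos': [0.538, -0.081, 0.423], 'eef_rot': [179.956, -0.02, 24.647], 'contact_force': [0.495, 0.739, 0.479], 'grip_width': 0.043}
tray [293.3, 132.1] [22, 6, 108] [0.735 0.025 0.13 ]
tray [331.6, 131.9] [19, 7, 80] [ 0.737 -0.081  0.13 ]
tray [263.5, 145.1] [4, 17, 67] [0.696 0.107 0.13 ]
tray [284.1, 149.0] [19, 20, 250] [0.686 0.05  0.13 ]
tray [280.5, 185.7] [15, 20, 166] [0.583 0.057 0.13 ]
tray [268.2, 203.9] [18, 16, 155] [0.532 0.089 0.13 ]
tray [318.5, 206.5] [41, 7, 226] [ 0.527 -0.048  0.13 ]
shift [-0.1457  0.0619  0.003  -0.0023]
shift [-0.1457  0.0619  0.0625 -0.0023]
```

View pics/c8.png

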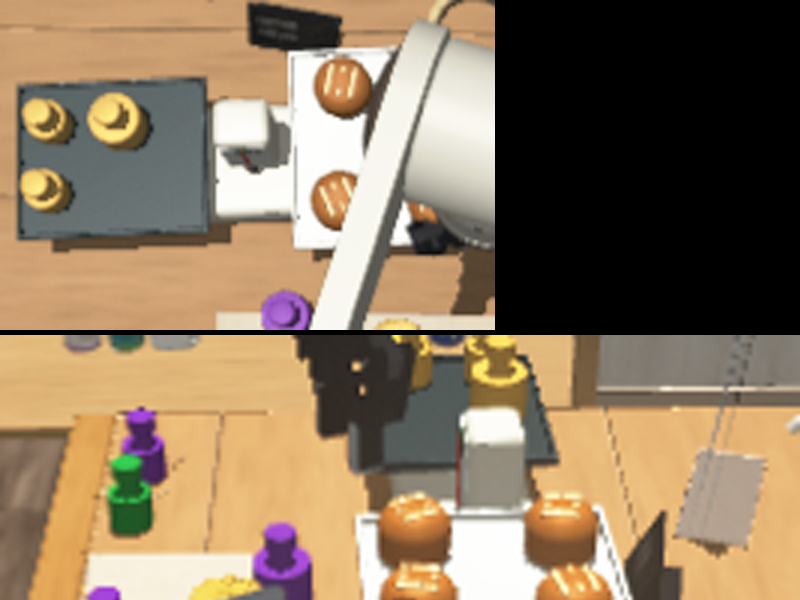

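All four rolls are on the tray and all three weights on the plate. The large weight has been knocked about 4 cm and is still inside the plate, at (209,160). Now I'll regrasp the handle.

Call:
servo_tool:
  plan: [-0.049, 0.0196, 0, -0.002, 0, -0.098, 0.039, 0, -0.002, 0, -0.146, 0.0588, 0, -0.002, 0, -0.146, 0.0588, 0, -0.002, 0.2, -0.146, 0.0588, 0.03, -0.002, 0.2, -0.146, 0.0588, 0.0626, -0.002, 0.2, -0.146, 0.0588, 0.0626, -0.002, 0.2, -0.146, 0.0588, 0.0626, -0.002, -1, -0.146, 0.0588, 0.0626, -0.002, -1, -0.146, 0.0588, 0.0626, -0.002, -1, -0.146, 0.0588, 0.0626, -0.002, -1, -0.146, 0.0588, 0.0626, -0.002, -1]

```text
time_s: 41.98
tcp_pos: [0.4318, -0.1926, 0.3613]
eef_rot: [179.9, -0.1, 24.9]
contact_force: [1.7, 1.9, 6.6]
grip_width: 0.01
```

Call:
servo_tool:
  plan: [0, 0.0115, -0.004, 0, -1, 0, 0.0415, -0.0123, 0, -1, 0, 0.0724, -0.0162, 0, -1, 0, 0.1035, -0.0153, 0, -1, 0, 0.1342, -0.0099, 0, -1, 0, 0.1638, 0.0001, 0, -1, 0, 0.1915, 0.0144, 0, -1, 0, 0.2168, 0.0326, 0, -1, 0, 0.229, 0.0438, 0, -1, 0, 0.24, 0.0555, 0, -1, 0, 0.24, 0.0555, 0, -1, 0, 0.24, 0.0555, 0, -1]

```text
time_s: 43.48
tcp_pos: [0.5331, -0.4114, 0.3059]
eef_rot: [179.8, -0.1, 24.9]
contact_force: [3.2, -7.4, 4.9]
grip_width: 0.0096
```

Call:
servo_tool:
  plan: [0, 0.001, 0.003, 0, -1, 0, 0.001, 0.003, 0, -1, 0, 0, 0, 0, -0.2, 0, 0, 0, 0, 0, 0, 0, 0, 0, 0, 0, 0, -0.04, 0, 0, 0, 0, -0.09, 0, 0, -0.05, 0, -0.1, 0, 0, -0.1, 0.03, -0.1, 0, 0, -0.15, 0.06, -0.1, 0, 0, -0.2, 0.09, -0.1, 0, 0, -0.2, 0.09, -0.1, 0, 0]

```text
time_s: 44.98
tcp_pos: [0.3865, -0.5792, 0.4033]
eef_rot: [-179.9, 0.0, 24.7]
contact_force: [0.8, 1.0, -0.3]
grip_width: 0.0423
```

Run:
```python
from h import *
st();rolls()
t=cv2.imread('pics/last_t.png');s=cv2.imread('pics/last_s.png')
t0=cv2.imread('pics/top0.png')
# arms-away diff of flap handle
o=np.zeros((600,800,3),np.uint8)
o[:330,:495]=cv2.resize(t[120:230,170:335],(495,330),interpolation=cv2.INTER_CUBIC)
o[:300,500:800]=cv2.resize(t[150:290,340:480],(300,300),interpolation=cv2.INTER_CUBIC)
o[335:600,:400]=cv2.resize(s[90:223,240:440],(400,265),interpolation=cv2.INTER_CUBIC)
o[335:600,405:800]=cv2.resize(s[150:216,300:399],(395,265),interpolation=cv2.INTER_CUBIC)
cv2.imwrite('pics/c9.png',o)
```

```text
{'time_s': 44.975, 'joints': [-62.61, 23.427, 63.814, -0.035, 92.836, 2.715], 'tcp_pos': [0.387, -0.579, 0.403], 'eef_rot': [-179.924, 0.039, 24.674], 'contact_force': [0.788, 0.954, -0.349], 'grip_width': 0.042}
bin [437.3, 204.2] [37, 76, 465] [ 0.55  -0.393  0.042]
bin [404.3, 247.1] [28, 59, 303] [ 0.425 -0.295  0.042]
tray [296.9, 132.2] [29, 6, 148] [0.734 0.015 0.13 ]
tray [329.6, 133.1] [24, 11, 140] [ 0.733 -0.076  0.13 ]
tray [263.5, 145.2] [4, 18, 68] [0.696 0.107 0.13 ]
tray [284.1, 149.1] [19, 19, 248] [0.686 0.05  0.13 ]
tray [317.6, 149.7] [19, 20, 245] [ 0.685 -0.043  0.13 ]
tray [315.4, 190.6] [78, 67, 1045] [ 0.57  -0.039  0.13 ]
tray [283.2, 186.8] [19, 20, 251] [0.58  0.049 0.13 ]
tray [315.2, 187.2] [19, 19, 243] [ 0.58  -0.038  0.13 ]
```

View pics/c9.png

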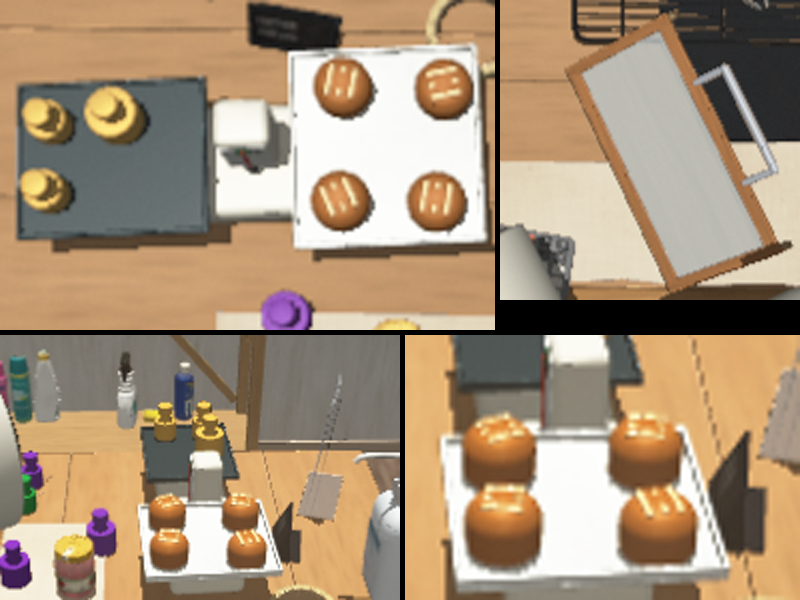

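The four rolls sit 2×2 on the tray, the three weights are on the plate and the flap is down. I'll compare numerically with the initial picture, when the balance was level and the flap shut.

Run:
```python
from h import *
t0=cv2.imread('pics/top0.png');s0=cv2.imread('pics/side0.png');t=cv2.imread('pics/last_t.png');s=cv2.imread('pics/last_s.png')
def m(nm,a,b,x0,y0,x1,y1):
    T=a[y0:y1,x0:x1];W=b[y0-6:y1+6,x0-6:x1+6]
    r=cv2.matchTemplate(cv2.resize(W,None,fx=4,fy=4,interpolation=2),cv2.resize(T,None,fx=4,fy=4,interpolation=2),5);_,v,_,p=cv2.minMaxLoc(r);print(nm,(p[0]/4-6,p[1]/4-6),round(v,3))
m('handle top',t0,t,432,172,476,238);m('handle side',s0,s,250,258,345,298)
m('tray side near edge',s0,s,320,200,385,216);m('tray side corner',s0,s,372,178,388,214);m('plate side left edge',s0,s,306,132,322,168)
m('jar side',s0,s,262,188,294,224);m('card top',t0,t,250,118,286,136);m('tape side',s0,s,372,214,414,244)
print('px per 10mm at tray side',proj('side',(.64,-.08,.09))-proj('side',(.64,-.08,.08)))
```

```text
handle top (2.25, -0.25) 0.975
handle side (2.5, 6.0) 0.817
tray side near edge (2.25, 6.0) 0.441
tray side corner (0.25, 0.0) 0.955
plate side left edge (0.0, 0.0) 0.964
jar side (0.0, 0.0) 0.962
card top (0.0, 0.0) 0.998
tape side (0.0, 0.0) 0.999
px per 10mm at tray side [ 0.13467778 -2.89726385]
```

Run:
```python
from h import *
s0=cv2.imread('pics/side0.png');s=cv2.imread('pics/last_s.png');t0=cv2.imread('pics/top0.png');t=cv2.imread('pics/last_t.png')
H=np.array([.466,-.2725,.014]);th=np.radians(-65.1);bx=np.array([np.cos(th),np.sin(th),0])
for a in(0,.03,.06,.1):
    h=H+.208*(np.cos(.72+a)*bx+np.sin(.72+a)*np.array([0,0,1]));print(a,proj('top',h).round(1),proj('side',h).round(1))
o=np.zeros((560,800,3),np.uint8)
for i,(a,b) in enumerate(((t0,s0),(t,s))):
    o[:270,i*405:i*405+395]=cv2.resize(b[240:330,210:342],(395,270),interpolation=2)
    o[275:555,i*405:i*405+320]=cv2.resize(a[170:240,420:500],(320,280),interpolation=2)
cv2.imwrite('pics/c10.png',o)
```

```text
0 [455.6 205.5] [304.4 286.1]
0.03 [454.7 205.9] [303.5 283.2]
0.06 [453.7 206.3] [302.6 280.2]
0.1 [452.3 206.9] [301.3 276.3]
```

View pics/c10.png

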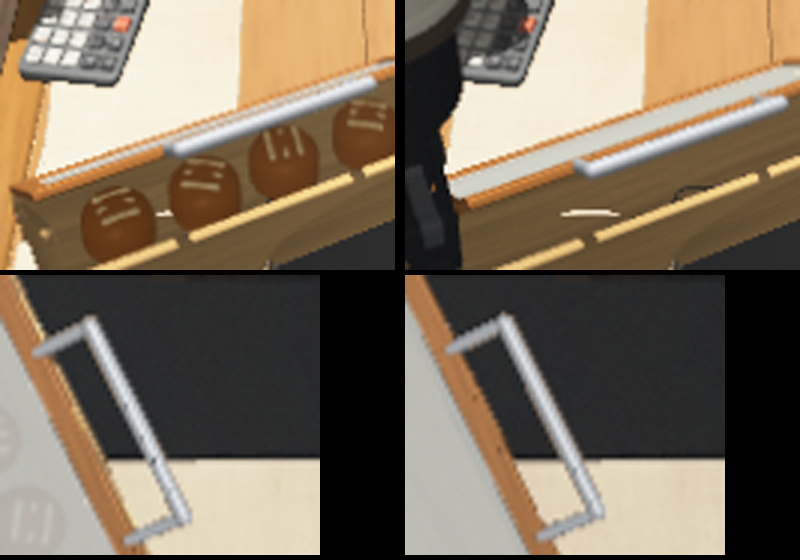

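The handle is now at side (302.6,285.2) and top (457,205). The model for 0 rad gives (304.4,286.1) and (455.6,205.5), so the flap is shut to about 0.01 rad. At the start it stood slightly ajar, which explains the shift. Handing in.

```bash
python3 -c "
from h import *
st();robot.close_job()"
```

```text
{'time_s': 45.075, 'joints': [-62.35, 23.305, 63.911, 0.016, 92.84, 2.8], 'tcp_pos': [0.389, -0.577, 0.404], 'eef_rot': [-179.943, -0.013, 24.851], 'contact_force': [0.029, 0.324, -0.189], 'grip_width': 0.043}
the job is handed in; nothing more can be done
```

I opened the flap, put all three brass weights (100 + 100 + 200 g) on the dark plate, moved all four rolls to the white tray, shut the flap and handed in at about 45 s. The bin is empty because the 400 g order needed every roll. `close_job` gave no verdict.

**Last checks:**
- **Beam:** the pan corners match the initial level picture to within 0.25 px (about 1 mm, or 0.01 rad). I didn't read the needle itself. A wider match on the tray's near edge gave no usable result, because the rolls now cover that patch.
- **Flap:** the handle's position in the side view fits about 0.01 rad. It differs from the first picture by 2–6 px, because the flap seems to have stood slightly ajar at the start.
- **Bystanders:** the jam jar, price stand and tape roll show no shift.
- **Large weight:** it was knocked about 4 cm across the plate during the run. It still stands on the plate, so I left it there.

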